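Pack the bottle opener and snap the picnic case shut

TASK

Lay the bottle opener flat in the bottom half of the open blue picnic case, setting it down rather than letting it fall. Then push the sprung lid over and press it down, without gripping it hard or forcing it, until its edge meets the bottom half all round and the white catch snaps over, so that the case stays shut when you let go. Leave the small things round about (cups, spice jar, salt shaker, sachets) where they are.

Things in the scene. Friction and masses are not known exactly. Their poses are not given: they have to be found in the camera images.
- case: bottom half of the blue clamshell case, fixed to the table: an open tray 120 mm (its x) by 215 mm (its y) by 34 mm high, walls and floor 4 mm thick (inside 112 x 207 mm). Origin: centre of its underside on the table. Its -x side is the front with the white catch, roughly facing the robot; the lid is hinged along its +x side; z is up.
- case_lid (a joint): lid angle, rad: 0 = shut edge to edge, 1.57 = upright; starts open at 1.7 to 2.1, leaning away. Hinge friction 0.06 N m; a spring (0.10 N m/rad, relaxed at 1.9) pushes an uncaught lid back open (about 2 N at the front edge hold it down). Near 0.1 rad the lid's bar meets the catch; about 10 N on the lid's front then snap it home, and it stays below 0.03.
- lid_hinge (a point): middle of the hinge line, at the case's +x edge, 34 mm above the table; the lid turns about the case's y axis here.
- lid_top_edge (a point): on the lid (blue shell 120 x 215 mm, 26 mm deep, 4 mm walls): middle of the outer edge of its outer face, at the side far from the hinge; 120 mm from the hinge line and, when shut, 60 mm above the table at the front. Its x points along the lid to the hinge, y along the hinge, z out of the outer face. A white bar sticks out 10 mm from the free side near the rim.
- case_catch (a joint): angle, rad, of the white spring catch, a flap 34 mm wide and 36 mm tall at the middle of the case's front, up to 16 mm in front of the tray wall: 0 = at rest (also when snapped over the lid's bar), positive = bent outward by the lid's bar. It needs no touching.
- opener_mid (a point): bottle opener with cream handle, 174 x 41 x 20 mm, about 80 g, rolled up to 0.2 rad about its length. The point is in the handle, 9.5 mm above its underside, 20 mm from the middle of its length towards the handle's end; the handle is 24 mm wide here. Its x runs along the opener towards the metal head (which ends 107 mm on; the handle ends 67 mm back), z up.
- cup_green: light green cup upside down, 64 mm tall, bystander; origin under its centre.
- cup_white: white cup upside down, 64 mm tall, bystander; origin under its centre.
- spice_jar: spice jar, 47 mm wide, 98 mm tall, bystander; origin under its centre.
- shaker: salt shaker with grey cap, 44 mm wide, 90 mm tall, bystander; origin under its centre.
- sachet_a: flat red sachet 30 x 75 x 9 mm, bystander; origin under its centre.
- sachet_b: flat olive green sachet 30 x 75 x 9 mm, bystander; origin under its centre.

How it is judged:
On the way, in this order (a step that is already met when the one before it is completed fails the run):
1. the opener lies flat in the bottom half, released, with the lid still open (x of opener_mid in the frame of case between -0.05 and 0.05 m and y of opener_mid in the frame of case between -0.06 and 0.06 m and height (world z) of opener_mid below 0.03 m and angle between the x axis of opener_mid and the z axis of case, either way round above 1.35 rad and contact force between the fingers and opener below 0.1 N and value of joint case_lid above 0.8 rad), for 0.2 s.
2. the lid is shut, edge to edge, and the catch has snapped back over its bar (value of joint case_lid below 0.035 rad and value of joint case_catch below 0.05 rad), for 0.2 s.
At the end, for the whole second after the job is handed in: The opener lies flat (its length within 0.22 rad of level) inside the case, its listed point within 50 mm (case x) and 60 mm (case y) of the case's middle and under 30 mm above the table; the lid stays shut by itself below 0.035 rad (4 mm at the front) with the catch back at rest (below 0.05 rad) (all of step 2 and x of opener_mid in the frame of case between -0.05 and 0.05 m and y of opener_mid in the frame of case between -0.06 and 0.06 m and height (world z) of opener_mid below 0.03 m and angle between the x axis of opener_mid and the z axis of case, either way round above 1.35 rad); the robot touches nothing.
It fails at once if the opener is let fall (moves faster than 0.8 m/s untouched by the fingers; about a 33 mm drop) (contact force between the fingers and opener below 0.02 N and linear speed of opener above 0.8 m/s).
It fails at once if the lid is gripped or pushed with over 45 N (contact force between the fingers and case_lid above 45 N).
It fails at once if a bystander is moved by more than 30 mm (distance of any of cup_green, cup_white, spice_jar, shaker, sachet_a, sachet_b from where it was at the start of the episode above 0.03 m).
It also fails if it takes over 67 s, if anything falls off the work surface, if the arm or the gripper's body presses on something with over 40 N, if the wrist force passes 120 N, or if a joint passes its speed limit or range.

ROBOT

A 6-joint arm with a two-finger parallel gripper is mounted at the origin on a cart in front of the work surface, level with it; the furniture and walls round the work are solid. World frame = base frame: x ahead of the robot, y to its left, z up, the work surface at z = 0. Lengths are in m, angles in rad, forces in N, time in s.
With the tool pointing down it reaches from about 0.35 to 0.775 m from the base axis. Payload 7.3 kg.
Tool frame: the origin (TCP) lies at the very end of the fingers, on their centre line; the grasp point (between the pads) lies 19 mm behind it; z points along the fingers, y is the direction in which the jaws open and shut (so a half turn about z gives the same grasp; the last joint's range is limited). The gripper opens to 92 mm and grips with 3 to 60 N. Pads are 19 mm wide; open, the fingers measure 130 mm over their backs; the gripper's body (75 mm by 190 mm) begins 47 mm behind the grasp point.
Start: joints at [-0.146, 0.342, 1.524, -0, 1.275, -0.146], TCP at [0.525, 0, 0.227] pointing down, gripper open.
Joint ranges: [-2.53, 2.53], [-0.77, 2.02], [0.04, 2.7], [-1, 4.14], [0.28, 2.66], [-3.11, 3.11]. Speed limits (rad/s): [2.57, 2.57, 3.14, 3.14, 3.14, 3.14].

INTERFACE

Orientations are given as [roll, pitch, yaw] about the fixed x, y, z axes, in that order (R = Rz(yaw) Ry(pitch) Rx(roll)).
In Python, from cell import monitor, eyes, order gives the robot as it stands. The module is installed in compiled form; this text tells all that it offers.
- The arm moves only by the tool carry_out, never from a script. Its argument "targets" is a list of rows, each a list of 2 entries, a list of its own where there are three numbers: the shift along the tool's x, y, z in m, then the turn about the tool's z in rad. In form: [[[dx, dy, dz], twist], ...]. A call has 1 to 10 rows; each row shifts and turns the pose as measured when the row begins, along the tool's axes as they then stand; what a row does not reach is not made up. A row lasts 1/8 s, in which the tool goes at most 62.5 mm and 10.7 degrees, less where a joint would pass 70% of its speed; a pose out of reach is approached as far as the arm can. A call is refused whole if a number of a shift passes 0.0625 or a number of a turn 0.188, either way. A call with a gripper value outside its range is refused whole. "fingers" is the closure, from 0 (fully open) to 1 (shut), set as the call begins (left out, the last holds). The fingers move at their own pace and stop on an object; "grip_force" is the grip in N (left out, the last holds). Time passes only in rows, so rows that do not move let the fingers close. It gives the time, the measured TCP pose, the force and the opening at its end, in the units of the state.
- monitor.observe(): the state, without advancing time (a new reading comes with each control period).
- eyes.read_camera(name): name is "scene" or "side" or "wrist"; returns the picture (480x640x3 uint8, red, green, blue); there is no depth.
- eyes.camera_info(name): a dict with "K" (3x3 intrinsics, pixels), "dist" ([k1, k2, p1, p2, k3] as OpenCV has them; the pictures are not rectified), "rvec" (rotation vector, rad) and "tvec" (3), from world to camera coordinates, as OpenCV has them. Camera axes: x right, y down, z forward; pixel columns grow to the right and rows downward; lengths in m; the calibration is good to about 2 mm. A picture is of the moment at which its call begins: read the wrist's pose just before it. camera_info takes no time and is no camera call; for the wrist camera it gives the pose at the moment of the call.
- order.hand_in(): hands the job in, once; it reports no verdict.
The state is a dict: "time": time; "qpos": joint angles; "qvel": joint speeds; "joint_efforts": joint torques, N m; "tool_pos": TCP position; "tool_rot": TCP orientation; "contact_force": force on the tool from outside, world axes, zero at the start; "torque": the same for the moment, N m; "opening": finger opening in m.
Only numpy, scipy, OpenCV 4.12 (cv2) and the standard library are available. Lean on these libraries where they do the work, as an engineer would, in place of code of your own. Each camera call takes 0.05 s, during which the arm holds its last target.

## Working session

There is one attempt and no reset: what is moved stays moved. The work goes in short steps, Python scripts to look and compute and a tool call to move; the robot and the scene stay as the last step left them, time stands still between calls to the robot, and variables do not carry over. Pictures are saved under pics/ and viewed, and the job is handed in when it is done.

Besides the shell and the picture viewer there is one more tool, called after ">>>" as name(argument=value, ...), one argument or row to a line, values as JSON. carry_out: Moves the arm, as the interface text tells. Its arguments: {"type":"object","properties":{"targets":{"type":"array","items":{"type":"array"}},"fingers":{"type":"number"},"grip_force":{"type":"number"}},"required":["targets"]}

```bash
mkdir -p pics
cat > h.py <<'E'
import numpy as np, cv2
from cell import monitor, eyes, order
def snap(name,fn):
    im=eyes.read_camera(name); cv2.imwrite('pics/'+fn,im[:,:,::-1]); return im
def ray(info,px):
    K=np.array(info['K'],float);d=np.array(info['dist'],float)
    p=cv2.undistortPoints(np.array([[px]],float),K,d)[0,0]
    R=cv2.Rodrigues(np.array(info['rvec'],float))[0];t=np.array(info['tvec'],float).ravel()
    return -R.T@t, R.T@np.array([p[0],p[1],1.])
def onz(info,px,z):
    o,d=ray(info,px); return o+d*(z-o[2])/d[2]
def proj(info,P):
    return cv2.projectPoints(np.array(P,float).reshape(-1,1,3),np.array(info['rvec'],float),np.array(info['tvec'],float),np.array(info['K'],float),np.array(info['dist'],float))[0][:,0]
E
python3 - <<'E'
from h import *
import pickle
inf={}
for n in ['scene','side','wrist']:
    inf[n]=eyes.camera_info(n); snap(n,n+'0.png')
    print(n,ray(inf[n],(320,240)))
pickle.dump(inf,open('inf0.pkl','wb'))
print(monitor.observe())
E
```

```text
scene (array([-0.2782493 ,  1.24237659,  0.80942756]), array([ 0.47288966, -0.75802198, -0.44935772]))
side (array([ 0.28818164, -1.1129542 ,  1.09122083]), array([ 0.14776012,  0.70181035, -0.69708073]))
wrist (array([0.52439308, 0.06502233, 0.38323301]), array([ 0.01190539, -0.24633534, -0.96920097]))
{'time': 0.15, 'qpos': array([-1.46032190e-01,  3.42565515e-01,  1.52477535e+00, -3.25797685e-05,
        1.27541713e+00, -1.45975464e-01]), 'qvel': array([-0.00104842, -0.00229258, -0.00170894,  0.00049732, -0.00059677,
       -0.00020735]), 'joint_efforts': array([ 7.52666965e-04, -4.31470585e+01, -2.44352603e+01,  7.18239485e-02,
        5.38185902e-02, -1.32920518e-04]), 'tool_pos': array([5.24697900e-01, 3.97703902e-05, 2.26210911e-01]), 'tool_rot': array([-3.14043518e+00, -1.38680456e-04,  1.57074902e+00]), 'contact_force': array([-0.12782667,  0.77043214,  0.16694552]), 'torque': array([-0.00592116, -0.00531068, -0.03462248]), 'opening': 0.09184212159910236}
```

View pics/scene0.png

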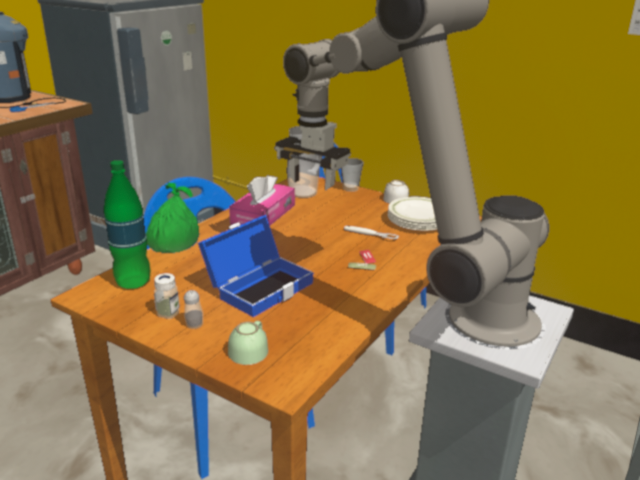

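View pics/side0.png

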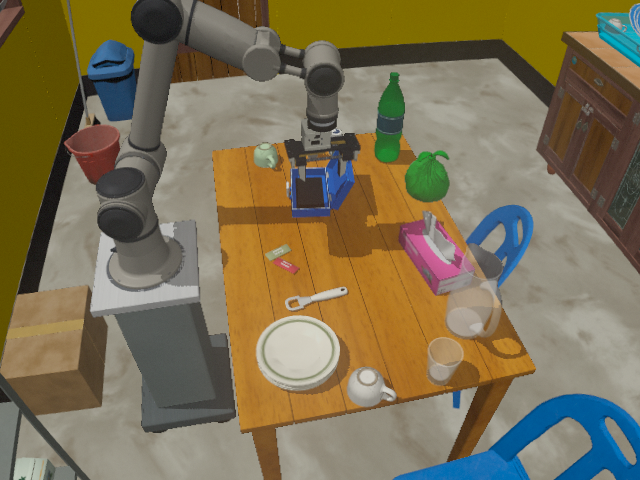

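View pics/wrist0.png

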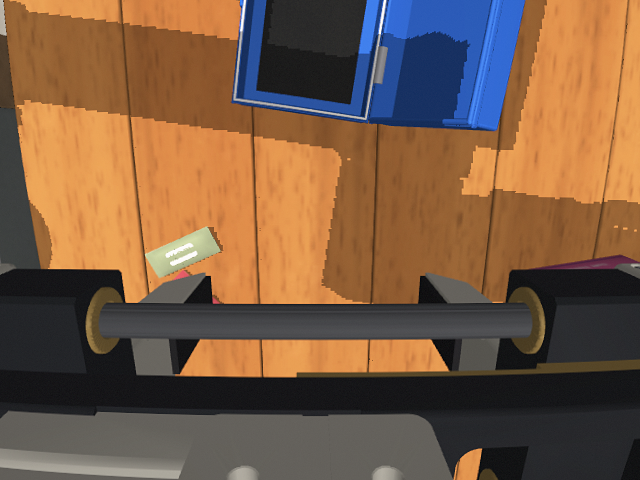

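The scene view shows the case near (265,285) and the opener near (370,233). In the side view the opener runs from its head at (288,303) to its handle end at (347,292), with the sachets near (280,257). In the wrist view the case's near corners are at about (234,102) and (367,121). I'll zoom in for pixel positions.

Run:
```python
import cv2
a=cv2.imread('pics/scene0.png');b=cv2.imread('pics/side0.png')
cv2.imwrite('pics/s_case.png',cv2.resize(a[205:320,190:330],None,fx=5,fy=5,interpolation=2))
cv2.imwrite('pics/s_op.png',cv2.resize(a[215:280,330:410],None,fx=8,fy=8,interpolation=2))
cv2.imwrite('pics/d_case.png',cv2.resize(b[150:225,280:365],None,fx=8,fy=8,interpolation=2))
cv2.imwrite('pics/d_op.png',cv2.resize(b[235:320,255:355],None,fx=7,fy=7,interpolation=2))
```

```text
(no output)
```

View pics/s_case.png

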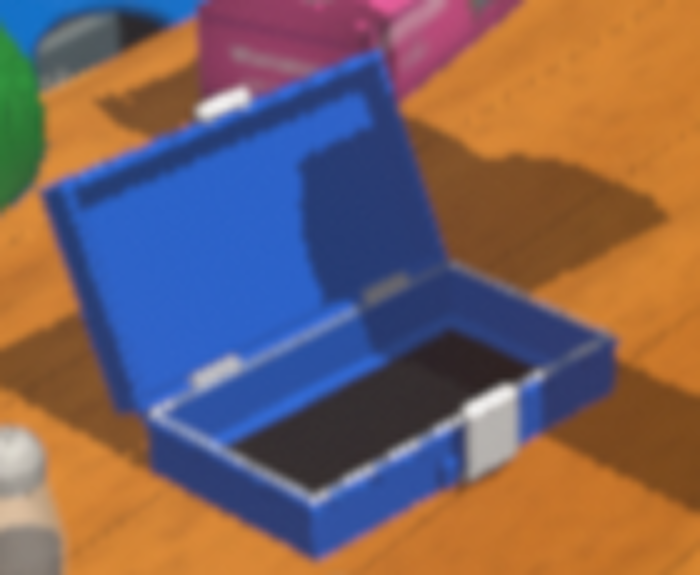

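View pics/s_op.png

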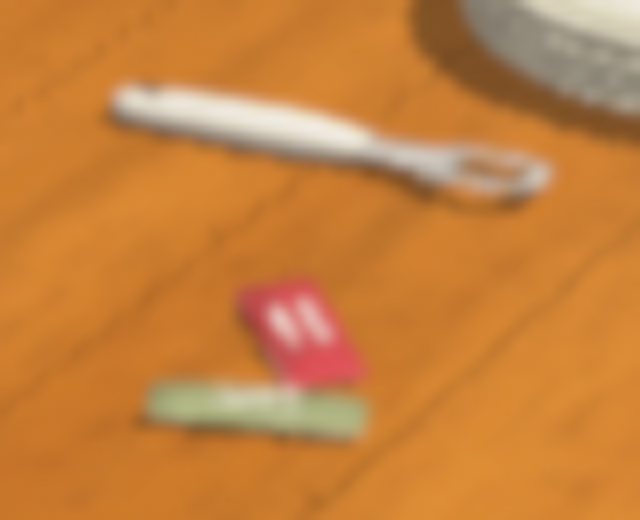

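View pics/d_case.png

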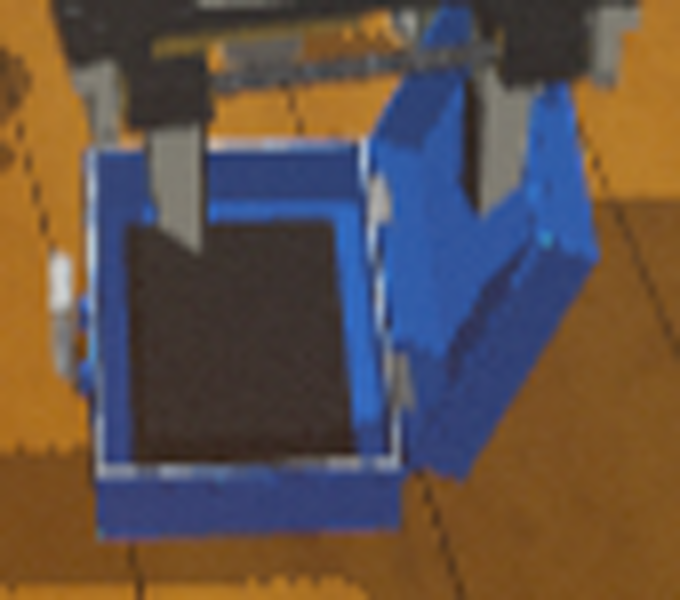

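View pics/d_op.png

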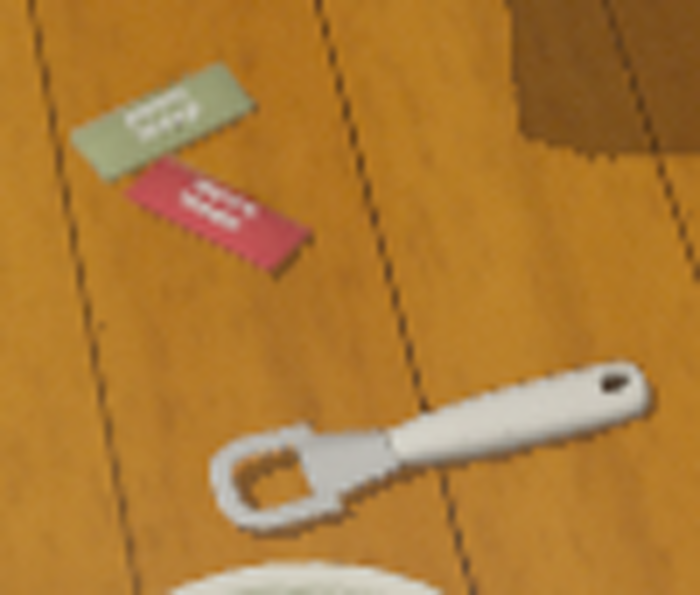

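```bash
cat > fit.py <<'E'
from h import *
import pickle
from scipy.optimize import least_squares
inf=pickle.load(open('inf0.pkl','rb'))
f=lambda p,s,o:((p[0]+.5)/s-.5+o[0],(p[1]+.5)/s-.5+o[1])
S=lambda p:f(p,5,(190,205)); D=lambda p:f(p,8,(280,150))
c={'f+':(-.06,.1075,.034),'f-':(-.06,-.1075,.034),'h+':(.06,.1075,.034),'h-':(.06,-.1075,.034),'bf+':(-.06,.1075,0),'bf-':(-.06,-.1075,0)
 ,'bh-':(.06,-.1075,0)}
obs=[('scene','f+',S((313,499))),('scene','f-',S((615,341))),('scene','h+',S((153,412))),('scene','h-',S((450,263))),('scene','bf+',S((318,558))),
('side','f-',D((98,472))),('side','h-',D((402,467))),('side','f+',D((88,148))),('side','h+',D((365,143))),('side','bf-',D((98,538))),('side','bh-',D((402,530))),
('wrist','f-',(234,102)),('wrist','h-',(367,121))]
def T(p,P):
    P=np.array(P);cs,sn=np.cos(p[2]),np.sin(p[2]); return np.array([p[0]+cs*P[0]-sn*P[1],p[1]+sn*P[0]+cs*P[1],P[2]])
def r(p): return np.concatenate([(proj(inf[n],T(p,c[k]))[0]-np.array(q))*(.4 if n=='wrist' else 1) for n,k,q in obs])
s=least_squares(r,[.55,.25,0],loss='soft_l1'); print('case',s.x); print(s.fun.reshape(-1,2).round(1))
p=s.x
def lid(th,x,y,z): # lid local: u along from hinge, y, z outward when shut
    u=-x # shut: points at hinge + (-u,.,z); rotate about +y
    cs,sn=np.cos(th),np.sin(th)
    return T(p,(.06+(-u*cs+z*sn) , y, .034+(u*sn+z*cs)))
# rim free corners
lo=[('scene',(120,.1075,0),S((75,205))),('scene',(120,-.1075,0),S((370,70)))]
for th in np.arange(1.6,2.2,.1):
    print(th.round(2),[((proj(inf['scene'],lid(th,-.12,y,z))[0]-[190,205])*5).round(0) for y in(.1075,-.1075) for z in (0,.026)],[((proj(inf['side'],lid(th,-.12,y,z))[0]-[280,150])*8).round(0) for y in(-.1075,) for z in (0,.026)])
DO=lambda p:f(p,7,(255,235)); SO=lambda p:f(p,8,(330,215))
for z in(.005,.0095,.015):
  print(z,'side end',onz(inf['side'],DO((647,390)),z)[:2],'head',onz(inf['side'],DO((214,487)),z)[:2],'| scene end',onz(inf['scene'],SO((110,107)),z)[:2],'head',onz(inf['scene'],SO((552,175)),z)[:2])
for nm,q in [('green',(163,122)),('red',(220,215))]: print(nm,onz(inf['side'],DO(q),.009)[:2])
E
python3 fit.py
```

```text
case [ 0.52823571  0.19890084 -0.1489126 ]
[[ 0.2  1.3]
 [ 0.5 -0.6]
 [-1.4  0.8]
 [ 0.3  0.1]
 [-0.3  1.6]
 [-0.4  1.1]
 [ 0.2  0.4]
 [-0.   0.4]
 [ 0.5 -0.1]
 [ 0.   1. ]
 [ 0.   0.7]
 [-0.2 -0.5]
 [ 0.8  0.2]]
1.6 [array([125., 195.]), array([ 90., 180.]), array([442.,  58.]), array([407.,  46.])] [array([415., 220.]), array([485., 220.])]
1.7 [array([109., 189.]), array([ 75., 179.]), array([426.,  54.]), array([392.,  46.])] [array([447., 222.]), array([516., 227.])]
1.8 [array([ 93., 186.]), array([ 60., 180.]), array([410.,  51.]), array([377.,  48.])] [array([479., 225.]), array([546., 236.])]
1.9 [array([ 78., 184.]), array([ 47., 184.]), array([395.,  51.]), array([363.,  52.])] [array([509., 231.]), array([574., 247.])]
2.0 [array([ 64., 186.]), array([ 35., 190.]), array([380.,  52.]), array([350.,  58.])] [array([539., 240.]), array([601., 261.])]
2.1 [array([ 51., 189.]), array([ 24., 199.]), array([367.,  56.]), array([339.,  66.])] [array([567., 251.]), array([624., 277.])]
2.2 [array([ 39., 194.]), array([ 14., 209.]), array([354.,  62.]), array([328.,  76.])] [array([593., 264.]), array([646., 294.])]
0.005 side end [ 0.55054948 -0.22681664] head [ 0.37780714 -0.24049337] | scene end [ 0.55309991 -0.22605231] head [ 0.38403657 -0.26930475]
0.0095 side end [ 0.54946254 -0.23048773] head [ 0.37743584 -0.24410781] | scene end [ 0.54844931 -0.21783786] head [ 0.38033171 -0.26084834]
0.015 side end [ 0.54813406 -0.23497462] head [ 0.37698203 -0.24852545] | scene end [ 0.54276524 -0.20779798] head [ 0.37580356 -0.25051274]
green [ 0.38707648 -0.0479317 ]
red [ 0.40200777 -0.10495778]
```

>>> carry_out(
  targets=[
    [[-0.05, -0.025, 0], 0],
    [[-0.05, -0.025, 0], 0],
    [[-0.05, -0.025, 0], 0],
    [[-0.05, -0.025, 0], 0],
    [[-0.05, -0.025, 0], 0],
    [[0, 0, 0], 0],
  ],
  fingers=0,
)

```text
time: 0.9
tool_pos: [0.3963, -0.2565, 0.2247]
tool_rot: [-3.139, -0.001, 1.574]
contact_force: [-0.1, 0.2, -0.7]
opening: 0.0917
```

>>> carry_out(
  targets=[
    [[0, 0, 0], 0.18],
    [[0, 0, 0], 0.18],
    [[0, 0, 0], 0.18],
    [[0, 0, 0], 0.18],
    [[0, 0, 0], 0.18],
    [[0, 0, 0], 0.18],
    [[0, 0, 0], 0.18],
    [[0, 0, 0], 0.18],
    [[0, 0, 0], 0],
  ],
)

```text
time: 2.02
tool_pos: [0.399, -0.2479, 0.2229]
tool_rot: [-3.134, 0.004, 0.094]
contact_force: [-0.0, -0.6, -0.0]
opening: 0.092
```

Run:
```python
from h import *
import pickle
i=eyes.camera_info('wrist'); snap('wrist','w1.png'); pickle.dump(i,open('w1.pkl','wb')); s=monitor.observe(); print(s['tool_pos'],s['tool_rot'],s['time'],s['qpos'],s['contact_force'])
```

```text
[ 0.39890958 -0.24789868  0.22284835] [-3.13353963  0.00411464  0.09579973] 2.075 [-0.72115648  0.24900786  1.66805289  0.00266231  1.2332204   0.75296401] [-0.12622021 -0.01641164 -0.23731166]
```

View pics/w1.png

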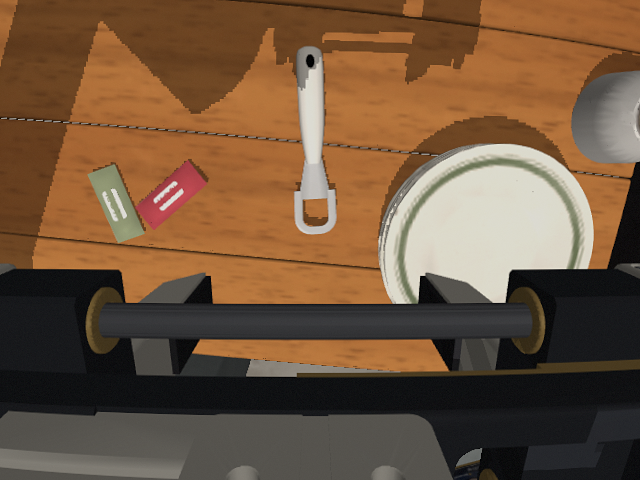

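The wrist view shows the whole opener: the handle end is at (309,46) and the head tip at (316,234). The handle centreline passes through (312,100) and (314,160).

Run:
```python
from h import *
import pickle
i=pickle.load(open('w1.pkl','rb'))
e=onz(i,(309,46),.01)[:2];h=onz(i,(316,235),.006)[:2]
a=onz(i,(311.5,100),.0125)[:2];b=onz(i,(314,160),.0125)[:2]
print(e,h,np.linalg.norm(e-h));d=(h-e)/np.linalg.norm(h-e);print(np.arctan2(*d[::-1]),np.arctan2(*(b-a)[::-1]))
m=e+.067*d;print('mid',m,a,b)
for x in (297,325): print(onz(i,(x,110),.01)[:2])
print(proj(i,[m[0],m[1],.0095]))
```

```text
[ 0.54742937 -0.22724354] [ 0.37317957 -0.2499192 ] 0.17571903222466043
-3.0121868376881515 -3.0067466283148883
mid [ 0.48098958 -0.23588955] [ 0.50081369 -0.23382187] [ 0.44709379 -0.24111002]
[ 0.49099393 -0.22121291]
[ 0.49337309 -0.24698385]
[[311.82606351 122.62459489]]
```

>>> carry_out(
  targets=[
    [[0.04, -0.002, 0.03], -0.034],
    [[0.043, -0.002, 0.03], 0],
    [[0, 0, 0.04], 0],
    [[0, 0, 0.04], 0],
    [[0, 0, 0.03], 0],
    [[0, 0, 0], 0],
  ],
  fingers=0.3,
  grip_force=15,
)

```text
time: 2.82
tool_pos: [0.4851, -0.2307, 0.0484]
tool_rot: [-3.135, 0.001, 0.157]
contact_force: [-0.2, -0.4, 0.2]
opening: 0.0644
```

>>> carry_out(
  targets=[
    [[-0.005, 0.0045, 0.01], 0.027],
    [[0, 0, 0.01], 0],
    [[0, 0, 0.01], 0],
    [[0, 0, 0.007], 0],
    [[0, 0, 0], 0],
  ],
)

```text
time: 3.45
tool_pos: [0.4825, -0.2374, 0.0124]
tool_rot: [-3.139, -0.003, 0.131]
contact_force: [-0.7, 0.7, -0.9]
opening: 0.0644
```

Run:
```python
from h import *
import pickle
i=eyes.camera_info('side'); b=snap('side','d2.png'); cv2.imwrite('pics/d2c.png',cv2.resize(b[230:330,240:370,::-1],None,fx=5,fy=5,interpolation=2)); s=monitor.observe(); print(s['tool_pos'],s['tool_rot'],s['time'],s['contact_force'])
```

```text
[ 0.48268894 -0.23744882  0.0127026 ] [-3.13968108 -0.00343137  0.13075018] 3.5 [0.42529958 1.1380872  0.30744911]
```

View pics/d2c.png

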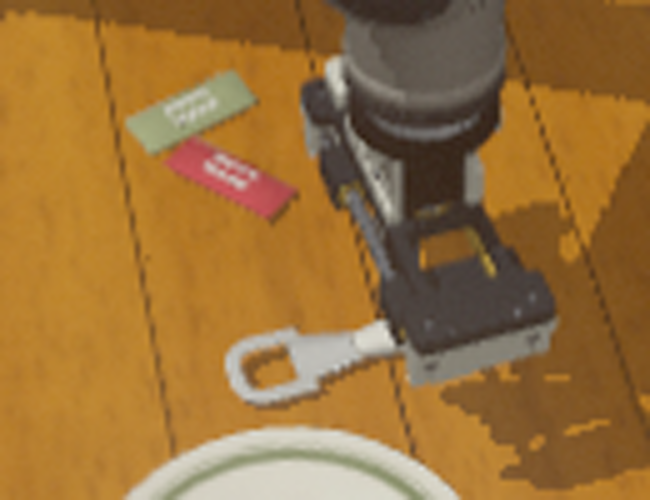

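The gripper straddles the handle, with the opener's head showing at (265,365) in the crop. I'll go down 7 mm and grip.

>>> carry_out(
  targets=[
    [[0, 0, 0.004], 0],
    [[0, 0, 0.004], 0],
    [[0, 0, 0], 0],
  ],
)

```text
time: 3.88
tool_pos: [0.4831, -0.2376, 0.0047]
tool_rot: [-3.14, -0.004, 0.131]
contact_force: [-0.2, -0.4, 0.7]
opening: 0.0643
```

>>> carry_out(
  targets=[
    [[0, 0, 0], 0],
    [[0, 0, 0], 0],
    [[0, 0, 0], 0],
    [[0, 0, 0], 0],
    [[0, 0, 0], 0],
    [[0, 0, 0], 0],
  ],
  fingers=1,
  grip_force=20,
)

```text
time: 4.62
tool_pos: [0.4833, -0.2376, 0.005]
tool_rot: [-3.141, -0.005, 0.131]
contact_force: [0.1, 0.0, -0.4]
opening: 0.022
```

>>> carry_out(
  targets=[
    [[0, 0, -0.01], 0],
    [[0, 0, -0.02], 0],
    [[0, 0, -0.03], 0],
    [[0, 0, -0.03], 0],
    [[0, 0, -0.03], 0],
    [[0, 0, -0.02], 0],
    [[0, 0, 0], 0],
  ],
)

```text
time: 5.5
tool_pos: [0.4823, -0.2379, 0.1523]
tool_rot: [3.141, -0.005, 0.131]
contact_force: [0.6, 0.4, -1.7]
opening: 0.0219
```

Run:
```python
from h import *
b=snap('side','d3.png'); cv2.imwrite('pics/d3c.png',cv2.resize(b[200:320,240:370,::-1],None,fx=5,fy=5,interpolation=2)); snap('wrist','w3.png');s=monitor.observe(); print(s['tool_pos'],s['tool_rot'],s['time'],s['contact_force'],s['opening'],s['qpos'])
```

```text
[ 0.48135715 -0.23728761  0.15028218] [-3.13910355e+00 -2.28652596e-03  1.30934202e-01] 5.6 [ 0.65213159  0.45281126 -0.93391018] 0.022123246534588404 [-0.60286595  0.43580626  1.60514935  0.00379118  1.10060884  0.83527577]
```

View pics/d3c.png

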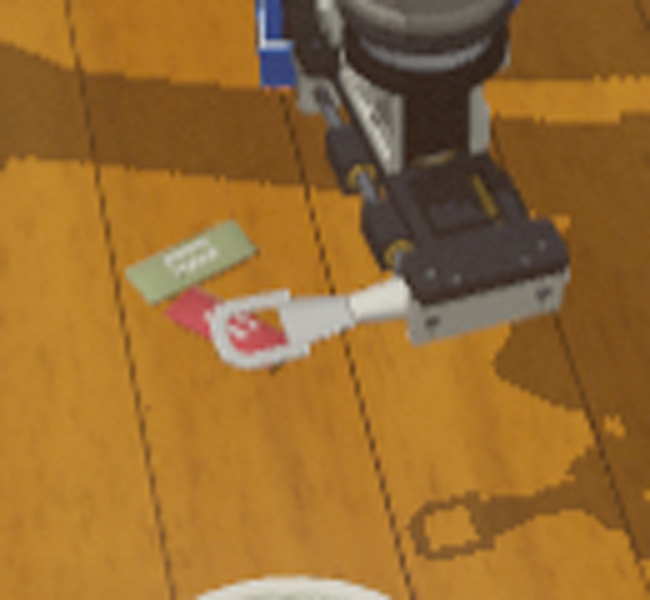

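View pics/w3.png

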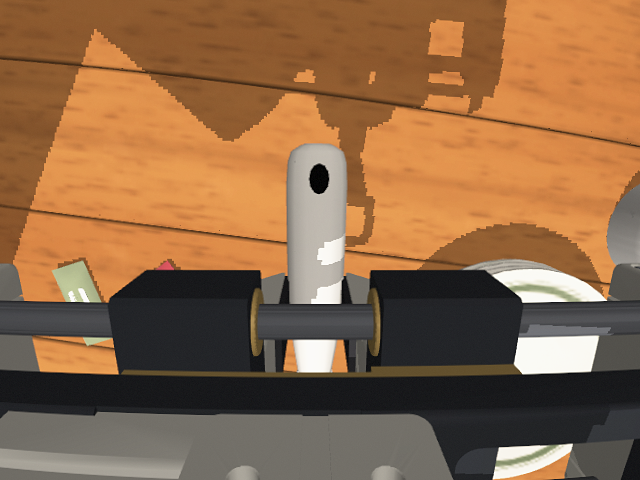

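>>> carry_out(
  targets=[
    [[0.01, -0.03, -0.02], 0],
    [[0.01, -0.05, -0.01], 0],
    [[0.01, -0.05, 0], 0],
    [[0.01, -0.05, 0], 0],
    [[0.01, -0.05, 0], 0],
    [[0.01, -0.05, 0], 0],
    [[0.01, -0.05, 0], 0],
    [[0.01, -0.05, 0], 0],
    [[0.01, -0.04, 0], 0],
    [[0, 0, 0], 0],
  ],
)

```text
time: 6.85
tool_pos: [0.5113, 0.2038, 0.1695]
tool_rot: [-3.134, 0.019, 0.128]
contact_force: [-0.7, -1.2, -1.3]
opening: 0.0222
```

>>> carry_out(
  targets=[
    [[0, 0, 0], -0.15],
    [[0, 0, 0], -0.18],
    [[0, 0, 0], -0.18],
    [[0, 0, 0], -0.18],
    [[0, 0, 0], -0.18],
    [[0, 0, 0], -0.18],
    [[0, 0, 0], -0.15],
    [[0, 0, 0], -0.08],
    [[0, 0, 0], 0],
  ],
)

```text
time: 7.98
tool_pos: [0.5059, 0.1939, 0.1587]
tool_rot: [-3.101, 0.008, 1.444]
contact_force: [-0.2, -0.5, -1.0]
opening: 0.022
```

Run:
```python
from h import *
b=snap('side','d4.png'); cv2.imwrite('pics/d4c.png',cv2.resize(b[100:230,260:370,::-1],None,fx=4.5,fy=4.5,interpolation=2)); 
a=snap('scene','s4.png'); cv2.imwrite('pics/s4c.png',cv2.resize(a[120:330,180:340,::-1],None,fx=2.8,fy=2.8,interpolation=2)); 
i=eyes.camera_info('wrist');snap('wrist','w4.png');s=monitor.observe(); print(s['tool_pos'],s['tool_rot'],s['time'],s['contact_force'],s['opening'],s['qpos'])
c=np.cos(-.1489);sn=np.sin(-.1489);C=np.array([.5282,.1989])
W=lambda x,y,z:[C[0]+c*x-sn*y,C[1]+sn*x+c*y,z]
print(proj(i,[W(*q) for q in [(-.06,.1075,.034),(.06,.1075,.034),(-.06,-.1075,.034),(-.056,.1035,.034),(.056,.1035,.034)]]).round(1))
```

```text
[0.50616461 0.1944199  0.15916722] [-3.10196983  0.0077259   1.44338548] 8.125 [ 0.9181705  -0.38911137 -0.80689075] 0.02206195830437469 [0.22162572 0.45693995 1.54283472 0.00680131 1.18170149 0.34648404]
[[270.1  66.3]
 [444.3  70. ]
 [272.3 345.6]
 [275.8  72.4]
 [438.   75.9]]
```

View pics/w4.png

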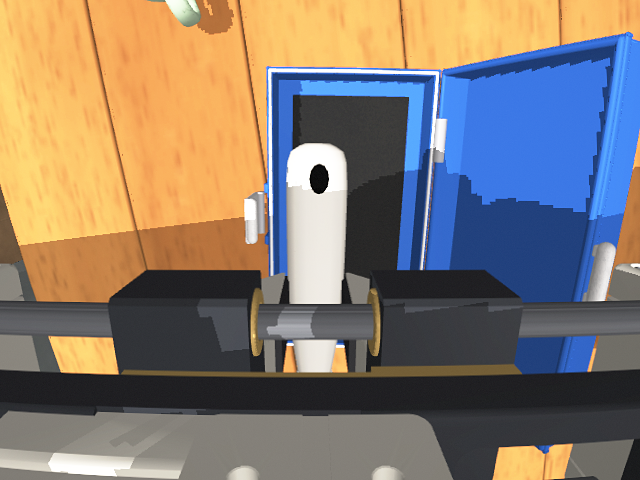

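View pics/s4c.png

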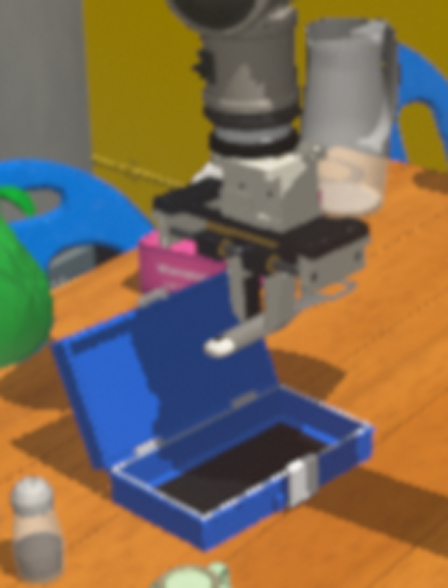

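```bash
cat >> h.py <<'E'
from scipy.spatial.transform import Rotation as Ro
def rel(target,psi=None):
    s=monitor.observe();R=Ro.from_euler('xyz',s['tool_rot'])
    print('t',s['time'],'pos',s['tool_pos'].round(4),'rot',s['tool_rot'].round(3),'F',s['contact_force'].round(1),'open',round(s['opening'],4))
    print('tool shift',R.inv().apply(np.array(target)-s['tool_pos']).round(4),'twist',None if psi is None else round(s['tool_rot'][2]-psi,3)); 
    print('axes x,y,z',R.as_matrix().T.round(3).tolist())
E
python3 -c "
from h import *
rel([.515,.223,.07],1.422)"
```

```text
t 8.125 pos [0.5062 0.1944 0.1592] rot [-3.102  0.008  1.443] F [ 0.9 -0.4 -0.8] open 0.0221
tool shift [0.0302 0.0087 0.0887] twist 0.021
axes x,y,z [[0.127, 0.992, -0.008], [0.991, -0.127, -0.04], [-0.04, -0.003, -0.999]]
```

>>> carry_out(
  targets=[
    [[0.015, 0.0045, 0.01], 0.02],
    [[0.015, 0.0045, 0.02], 0],
    [[0, 0, 0.02], 0],
    [[0, 0, 0.02], 0],
    [[0, 0, 0.015], 0],
    [[0, 0, 0], 0],
  ],
)

```text
time: 8.88
tool_pos: [0.5167, 0.2228, 0.0711]
tool_rot: [-3.103, 0.009, 1.416]
contact_force: [-0.3, -0.2, -1.0]
opening: 0.0218
```

Run:
```python
from h import *
b=snap('side','d5.png'); cv2.imwrite('pics/d5c.png',cv2.resize(b[120:230,270:370,::-1],None,fx=5,fy=5,interpolation=2)); 
i=eyes.camera_info('wrist');snap('wrist','w5.png')
rel([.515,.223,.03],1.422)
```

```text
t 8.975 pos [0.5177 0.223  0.0725] rot [-3.106  0.007  1.416] F [ 1.2  0.3 -1. ] open 0.022
tool shift [-0.0001 -0.0012  0.0426] twist -0.006
axes x,y,z [[0.154, 0.988, -0.007], [0.987, -0.155, -0.036], [-0.036, -0.002, -0.999]]
```

View pics/w5.png

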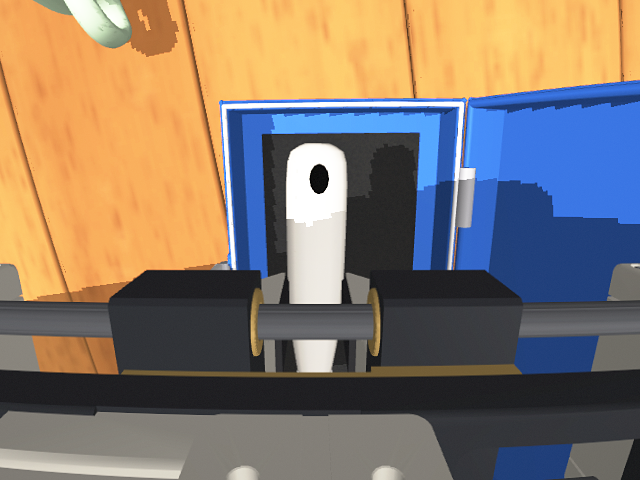

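View pics/d5c.png

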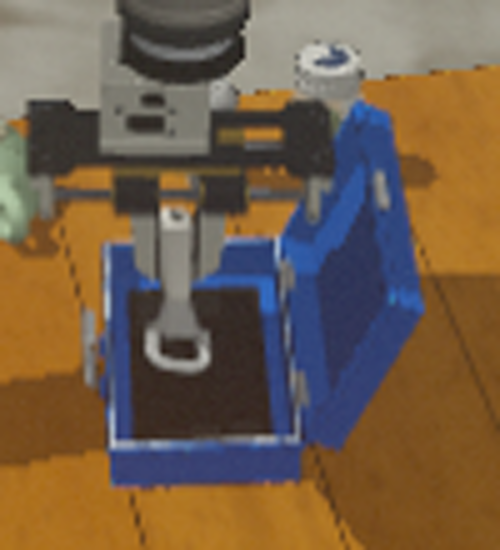

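>>> carry_out(
  targets=[
    [[0, -0.001, 0.012], 0],
    [[0, 0, 0.012], 0],
    [[0, 0, 0.012], 0],
    [[0, 0, 0.01], 0],
    [[0, 0, 0], 0],
  ],
)

```text
time: 9.6
tool_pos: [0.5156, 0.2232, 0.0244]
tool_rot: [-3.108, 0.007, 1.415]
contact_force: [-0.1, 0.5, -1.4]
opening: 0.022
```

Run:
```python
from h import *
b=snap('side','d6.png'); cv2.imwrite('pics/d6c.png',cv2.resize(b[120:230,270:370,::-1],None,fx=5,fy=5,interpolation=2)); 
rel([.515,.223,.010],1.422)
```

```text
t 9.65 pos [0.5159 0.2233 0.0249] rot [-3.109  0.006  1.415] F [ 0.9  0.  -0.9] open 0.022
tool shift [-0.0003 -0.0004  0.0149] twist -0.007
axes x,y,z [[0.155, 0.988, -0.006], [0.987, -0.155, -0.033], [-0.034, -0.001, -0.999]]
```

View pics/d6c.png

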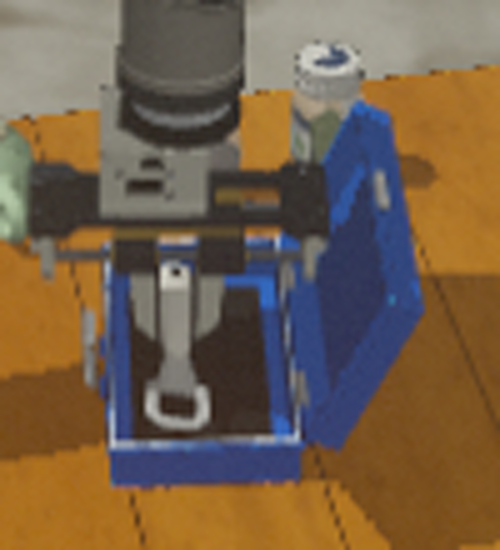

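>>> carry_out(
  targets=[
    [[0, 0, 0.006], 0],
    [[0, 0, 0.005], 0],
    [[0, 0, 0], 0],
  ],
)

```text
time: 10.02
tool_pos: [0.5161, 0.2234, 0.0138]
tool_rot: [-3.11, 0.006, 1.415]
contact_force: [-0.6, -0.5, -1.2]
opening: 0.0221
```

>>> carry_out(
  targets=[
    [[0, 0, 0.002], 0],
    [[0, 0, 0.002], 0],
    [[0, 0, 0], 0],
  ],
)

```text
time: 10.4
tool_pos: [0.5162, 0.2235, 0.0099]
tool_rot: [-3.111, 0.005, 1.415]
contact_force: [0.7, -0.0, -1.5]
opening: 0.0223
```

>>> carry_out(
  targets=[
    [[0, 0, 0.0015], 0],
    [[0, 0, 0.001], 0],
    [[0, 0, 0], 0],
  ],
)

```text
time: 10.78
tool_pos: [0.5165, 0.2236, 0.0093]
tool_rot: [-3.112, 0.005, 1.416]
contact_force: [-0.5, -0.2, -0.3]
opening: 0.0225
```

>>> carry_out(
  targets=[
    [[0, 0, 0], 0],
    [[0, 0, 0], 0],
    [[0, 0, 0], 0],
    [[0, 0, 0], 0],
  ],
  fingers=0.62,
)

```text
time: 11.28
tool_pos: [0.5168, 0.2237, 0.0092]
tool_rot: [-3.112, 0.005, 1.415]
contact_force: [-0.5, -0.3, -0.3]
opening: 0.035
```

Run:
```python
from h import *
b=snap('side','d7.png'); cv2.imwrite('pics/d7c.png',cv2.resize(b[120:230,270:370,::-1],None,fx=5,fy=5,interpolation=2)); snap('wrist','w7.png')
rel([.515,.223,.010],1.422)
```

```text
t 11.375 pos [0.5168 0.2237 0.0092] rot [-3.112  0.005  1.416] F [ 0.   0.4 -0.7] open 0.0347
tool shift [-0.001  -0.0017 -0.0007] twist -0.006
axes x,y,z [[0.155, 0.988, -0.005], [0.988, -0.155, -0.029], [-0.029, -0.0, -1.0]]
```

View pics/w7.png

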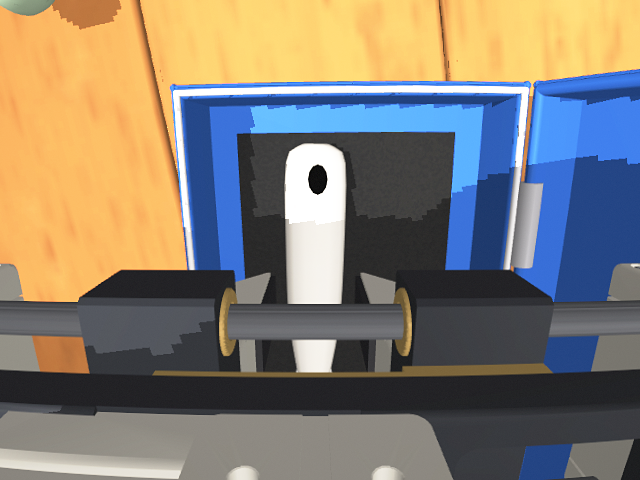

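>>> carry_out(
  targets=[
    [[0, 0, -0.006], 0],
    [[0, 0, -0.015], 0],
    [[0, 0, -0.03], 0],
    [[0, 0, -0.04], 0],
    [[0, 0, -0.04], 0],
    [[0, 0, -0.04], 0],
    [[0, 0, -0.03], 0],
    [[0, 0, 0], 0],
  ],
)

```text
time: 12.38
tool_pos: [0.5232, 0.2237, 0.2241]
tool_rot: [-3.118, 0.002, 1.415]
contact_force: [0.5, 0.2, -0.1]
opening: 0.035
```

Run:
```python
from h import *
import pickle
b=snap('side','d8.png'); snap('wrist','w8.png')
a=snap('scene','s8.png'); cv2.imwrite('pics/s8c.png',cv2.resize(a[120:360,90:340,::-1],None,fx=2.4,fy=2.4,interpolation=2)); 
rel([.695,.174,.2],1.422)
inf=pickle.load(open('inf0.pkl','rb'))
for n,c,q in [('side','bottle base',(388,160)),('side','bag base',(428,198)),('side','tissue nearcorner',(443,292)),('side','tissue left',(402,240)),('scene','bottle',(131,286)),('scene','bag',(172,248)),('scene','jar',(167,314)),('scene','shaker',(194,325)),('scene','tissue L',(232,222)),('scene','tissue front',(262,226))]:
    print(c,n,onz(inf[n],q,0)[:2].round(3))
```

```text
t 12.525 pos [0.5214 0.2232 0.2199] rot [-3.111  0.005  1.415] F [ 0.4  0.1 -1.2] open 0.0349
tool shift [-0.0217  0.1797  0.0146] twist -0.007
axes x,y,z [[0.155, 0.988, -0.005], [0.987, -0.155, -0.03], [-0.031, -0.0, -1.0]]
bottle base side [0.844 0.342]
bag base side [0.911 0.11 ]
tissue nearcorner side [ 0.81  -0.284]
tissue left side [ 0.762 -0.064]
bottle scene [0.835 0.374]
bag scene [0.9   0.162]
jar scene [0.665 0.415]
shaker scene [0.58  0.413]
tissue L scene [ 0.873 -0.073]
tissue front scene [ 0.776 -0.103]
```

View pics/w8.png

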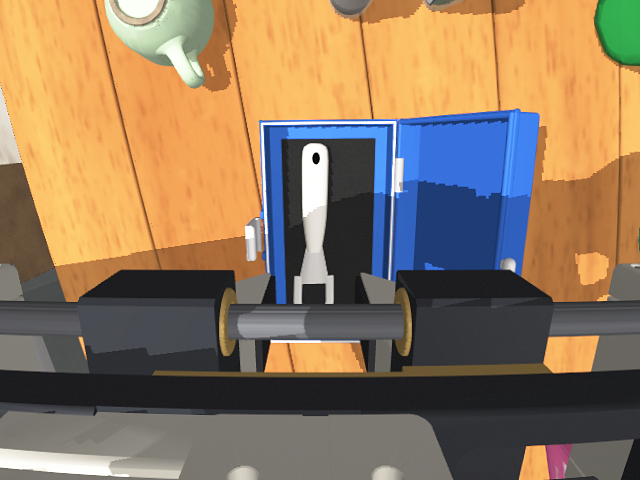

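View pics/s8c.png

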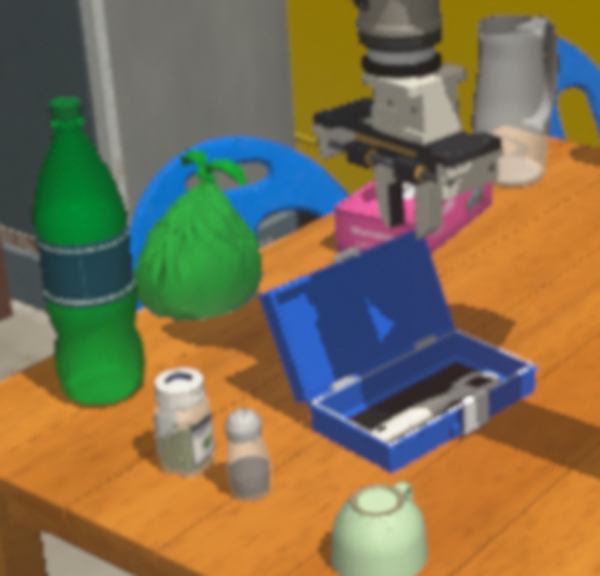

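View pics/d8.png

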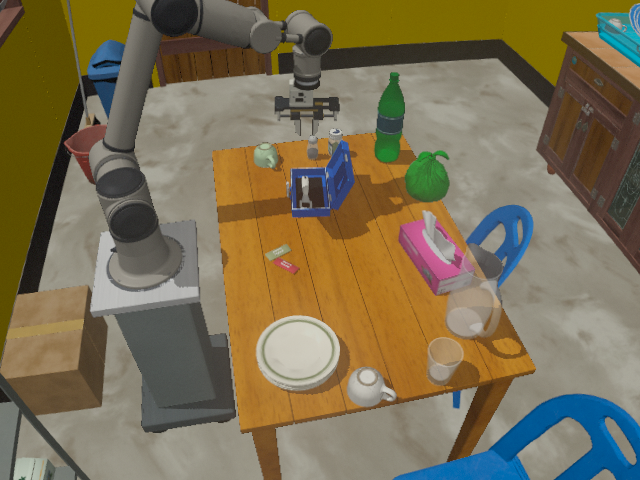

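>>> carry_out(
  targets=[
    [[-0.005, 0.03, 0], 0],
    [[-0.006, 0.045, 0], 0],
    [[-0.006, 0.045, 0], 0],
    [[-0.005, 0.035, 0], 0],
    [[0, 0.014, 0], 0],
    [[0, 0, 0], 0],
  ],
  fingers=1,
  grip_force=20,
)

```text
time: 13.28
tool_pos: [0.6849, 0.1733, 0.2023]
tool_rot: [-3.093, 0.011, 1.417]
contact_force: [-0.2, -0.2, -1.1]
opening: 0.0003
```

Run:
```python
from h import *
b=snap('side','d9.png'); cv2.imwrite('pics/d9c.png',cv2.resize(b[60:230,270:470,::-1],None,fx=4,fy=3.5,interpolation=2)); 
rel([.685,.175,.1],1.422)
```

```text
t 13.325 pos [0.6843 0.1735 0.2024] rot [-3.092  0.011  1.417] F [-0.8 -0.7 -0.8] open 0.0006
tool shift [0.0028 0.0056 0.1022] twist -0.005
axes x,y,z [[0.153, 0.988, -0.011], [0.987, -0.154, -0.05], [-0.051, -0.004, -0.999]]
```

View pics/d9c.png

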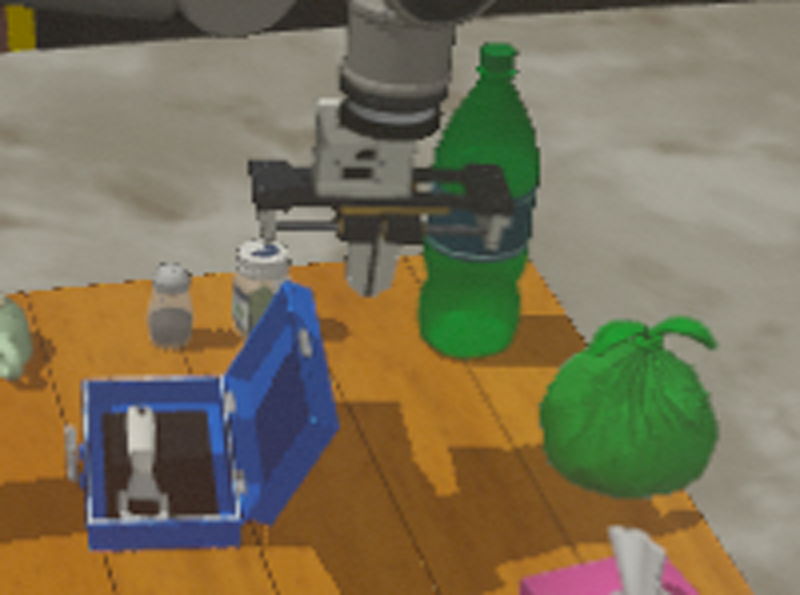

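>>> carry_out(
  targets=[
    [[0, 0.003, 0.02], 0],
    [[0, 0.002, 0.03], 0],
    [[0, 0.001, 0.03], 0],
    [[0, 0, 0.02], 0],
    [[0, 0, 0], 0],
  ],
)

```text
time: 13.95
tool_pos: [0.6796, 0.1745, 0.0986]
tool_rot: [-3.087, 0.012, 1.42]
contact_force: [-0.1, 0.2, 0.3]
opening: 0.0008
```

Run:
```python
from h import *
b=snap('side','d10.png'); cv2.imwrite('pics/d10c.png',cv2.resize(b[60:230,270:470,::-1],None,fx=4,fy=3.5,interpolation=2)); 
rel([.685,.175,.1],1.422)
```

```text
t 14.0 pos [0.6804 0.1746 0.1   ] rot [-3.089  0.012  1.42 ] F [ 0.3  0.3 -0.2] open 0.0006
tool shift [ 0.0011  0.0045 -0.0003] twist -0.002
axes x,y,z [[0.15, 0.989, -0.012], [0.987, -0.15, -0.052], [-0.054, -0.004, -0.999]]
```

View pics/d10c.png

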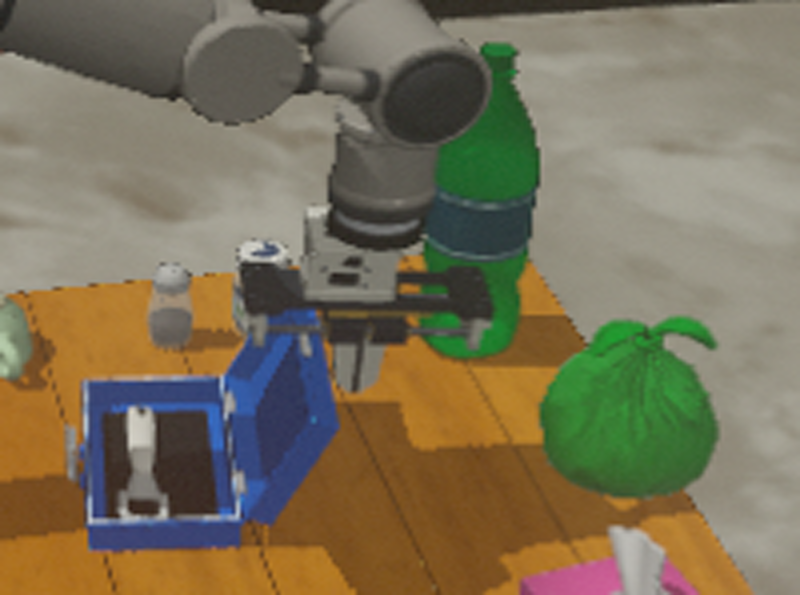

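>>> carry_out(
  targets=[
    [[0, -0.015, -0.003], 0],
    [[0, -0.015, -0.005], 0],
    [[0, -0.015, -0.005], 0],
    [[0, -0.015, -0.005], 0],
    [[0, -0.005, 0], 0],
    [[0, 0, 0], 0],
  ],
)

```text
time: 14.75
tool_pos: [0.619, 0.1857, 0.131]
tool_rot: [-3.105, 0.007, 1.421]
contact_force: [-0.0, -0.4, -0.0]
opening: 0.0007
```

```bash
cat >> h.py <<'E'
def cs(zc=None):
    s=monitor.observe();p=s['tool_pos'];c,sn=np.cos(-.1489),np.sin(-.1489);d=p[:2]-[.527,.1989]
    print('case xy',(c*d[0]+sn*d[1]).round(4),(-sn*d[0]+c*d[1]).round(4),'z',p[2].round(4))
E
python3 - <<'E'
from h import *
b=snap('side','d11.png'); cv2.imwrite('pics/d11c.png',cv2.resize(b[60:230,270:470,::-1],None,fx=4,fy=3.5,interpolation=2)); 
rel([.685,.175,.1],1.422);cs()
E
```

```text
t 14.8 pos [0.6193 0.1857 0.1309] rot [-3.105  0.007  1.421] F [0.4 0.3 0.6] open 0.0007
tool shift [-0.0005  0.0677  0.0285] twist -0.001
axes x,y,z [[0.149, 0.989, -0.007], [0.988, -0.149, -0.036], [-0.037, -0.002, -0.999]]
case xy 0.0932 0.0006 z 0.1309
```

View pics/d11c.png

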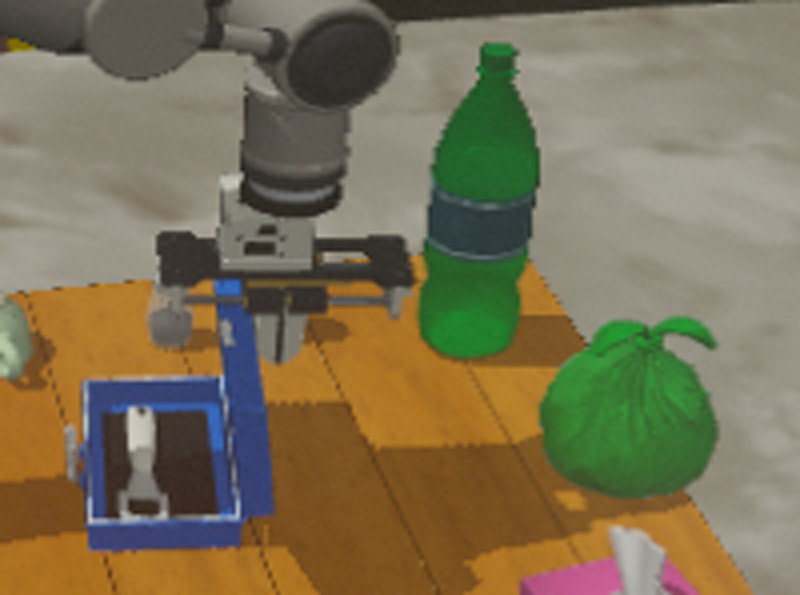

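>>> carry_out(
  targets=[
    [[0, -0.017, 0], 0],
    [[0, -0.017, 0.002], 0],
    [[0, -0.015, 0.005], 0],
    [[0, -0.014, 0.005], 0],
    [[0, 0, 0], 0],
  ],
)

```text
time: 15.42
tool_pos: [0.5594, 0.1945, 0.1218]
tool_rot: [-3.112, 0.006, 1.419]
contact_force: [0.5, -0.5, 0.0]
opening: 0.0005
```

Run:
```python
from h import *
b=snap('side','d12.png'); cv2.imwrite('pics/d12c.png',cv2.resize(b[60:230,270:470,::-1],None,fx=4,fy=3.5,interpolation=2)); 
rel([.685,.175,.1],1.422);cs()
```

```text
t 15.475 pos [0.5601 0.1944 0.1221] rot [-3.113  0.006  1.419] F [0.  0.4 0.4] open 0.0008
tool shift [-0.0002  0.1269  0.0184] twist -0.003
axes x,y,z [[0.151, 0.988, -0.006], [0.988, -0.151, -0.029], [-0.03, -0.001, -1.0]]
case xy 0.0334 0.0005 z 0.1221
```

View pics/d12c.png

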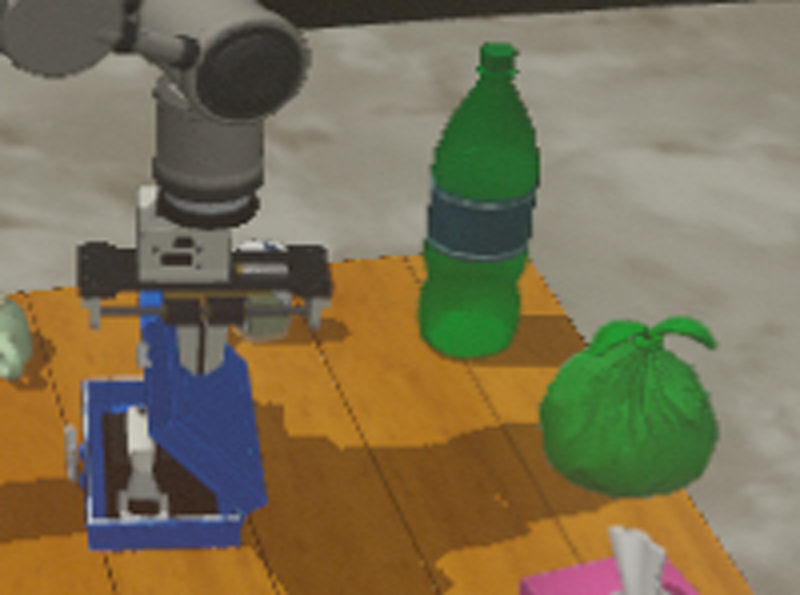

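>>> carry_out(
  targets=[
    [[0, -0.013, 0.006], 0],
    [[0, -0.013, 0.007], 0],
    [[0, -0.012, 0.009], 0],
    [[0, -0.012, 0.01], 0],
    [[0, 0, 0], 0],
  ],
)

```text
time: 16.1
tool_pos: [0.5165, 0.2011, 0.0925]
tool_rot: [-3.122, 0.004, 1.417]
contact_force: [0.2, 0.1, 0.8]
opening: 0.0003
```

Run:
```python
from h import *
b=snap('side','d13.png'); cv2.imwrite('pics/d13c.png',cv2.resize(b[60:230,270:470,::-1],None,fx=4,fy=3.5,interpolation=2)); 
rel([.685,.175,.1],1.422);cs()
```

```text
t 16.15 pos [0.5174 0.2011 0.093 ] rot [-3.124e+00  3.000e-03  1.417e+00] F [ 0.5 -0.8  1.3] open 0.0006
tool shift [-1.000e-04  1.695e-01 -1.000e-02] twist -0.005
axes x,y,z [[0.154, 0.988, -0.003], [0.988, -0.154, -0.018], [-0.018, -0.0, -1.0]]
case xy -0.0099 0.0008 z 0.093
```

View pics/d13c.png

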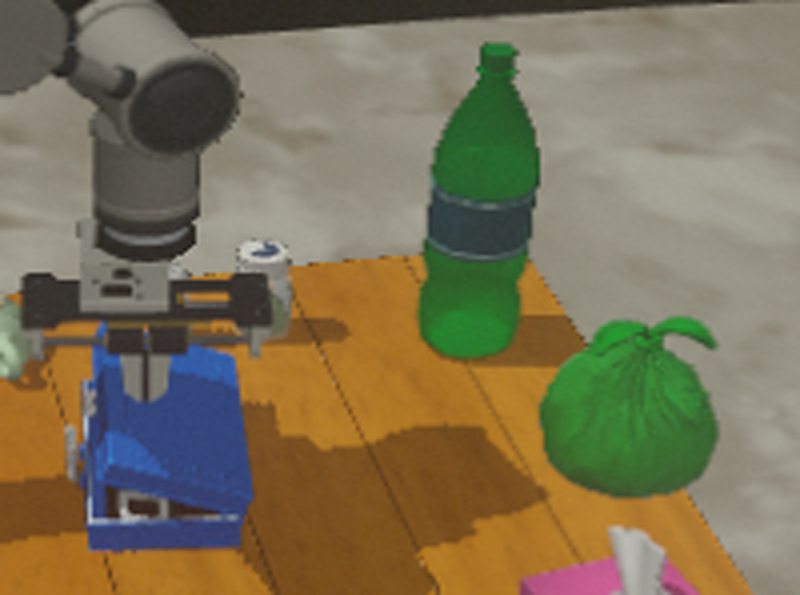

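>>> carry_out(
  targets=[
    [[0, -0.01, 0.005], 0],
    [[0, -0.01, 0.005], 0],
    [[0, -0.008, 0.005], 0],
    [[0, 0, 0.003], 0],
    [[0, 0, 0], 0],
  ],
)

```text
time: 16.77
tool_pos: [0.4893, 0.2058, 0.0753]
tool_rot: [-3.126, 0.002, 1.416]
contact_force: [0.4, -0.4, 0.3]
opening: 0.0002
```

Run:
```python
from h import *
b=snap('side','d14.png'); cv2.imwrite('pics/d14c.png',cv2.resize(b[130:230,270:370,::-1],None,fx=6,fy=6,interpolation=2)); 
rel([.685,.175,.1],1.422);cs()
```

```text
t 16.825 pos [0.4893 0.2058 0.0754] rot [-3.126e+00  2.000e-03  1.416e+00] F [-0.2 -0.3  0.5] open 0.0004
tool shift [-0.0003  0.1977 -0.0277] twist -0.006
axes x,y,z [[0.154, 0.988, -0.002], [0.988, -0.154, -0.016], [-0.016, 0.0, -1.0]]
case xy -0.0383 0.0012 z 0.0754
```

View pics/d14c.png

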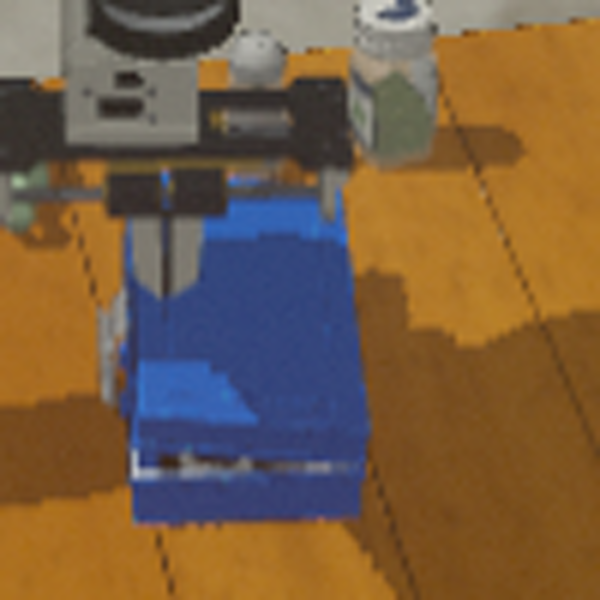

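>>> carry_out(
  targets=[
    [[0, 0, 0.003], 0],
    [[0, 0, 0.003], 0],
    [[0, 0, 0], 0],
  ],
)

```text
time: 17.2
tool_pos: [0.4888, 0.2059, 0.0696]
tool_rot: [-3.125, 0.002, 1.416]
contact_force: [-0.7, 1.0, 2.6]
opening: 0.0002
```

>>> carry_out(
  targets=[
    [[0, 0, 0.002], 0],
    [[0, 0, 0.002], 0],
  ],
)

```text
time: 17.45
tool_pos: [0.488, 0.206, 0.0668]
tool_rot: [-3.123, 0.002, 1.416]
contact_force: [-5.5, 0.9, 9.3]
opening: 0.0004
```

>>> carry_out(
  targets=[
    [[0, 0, 0.002], 0],
    [[0, 0, 0.002], 0],
  ],
)

```text
time: 17.7
tool_pos: [0.4868, 0.2062, 0.0631]
tool_rot: [-3.121, 0.002, 1.416]
contact_force: [-2.3, 0.3, 3.2]
opening: -0.0001
```

>>> carry_out(
  targets=[
    [[0, 0, 0.0015], 0],
    [[0, 0, 0.0015], 0],
    [[0, 0, 0], 0],
  ],
)

```text
time: 18.08
tool_pos: [0.4868, 0.2062, 0.0602]
tool_rot: [-3.121, 0.002, 1.416]
contact_force: [-1.5, -0.3, 6.2]
opening: 0.0003
```

>>> carry_out(
  targets=[
    [[0, 0, 0.002], 0],
    [[0, 0, 0.002], 0],
  ],
)

```text
time: 18.32
tool_pos: [0.4867, 0.2062, 0.0598]
tool_rot: [-3.122, 0.002, 1.416]
contact_force: [-8.5, -2.7, 25.9]
opening: 0.0003
```

Run:
```python
from h import *
b=snap('side','d15.png'); cv2.imwrite('pics/d15c.png',cv2.resize(b[130:230,270:370,::-1],None,fx=6,fy=6,interpolation=2)); 
a=snap('scene','s15.png'); cv2.imwrite('pics/s15c.png',cv2.resize(a[220:330,200:330,::-1],None,fx=5,fy=5,interpolation=2))
rel([.685,.175,.1],1.422);cs()
```

```text
t 18.425 pos [0.4867 0.2062 0.0598] rot [-3.123e+00  2.000e-03  1.416e+00] F [-7.9 -2.1 22.8] open 0.0004
tool shift [-0.0003  0.1999 -0.044 ] twist -0.006
axes x,y,z [[0.154, 0.988, -0.002], [0.988, -0.154, -0.019], [-0.019, 0.001, -1.0]]
case xy -0.0409 0.0013 z 0.0598
```

View pics/d15c.png

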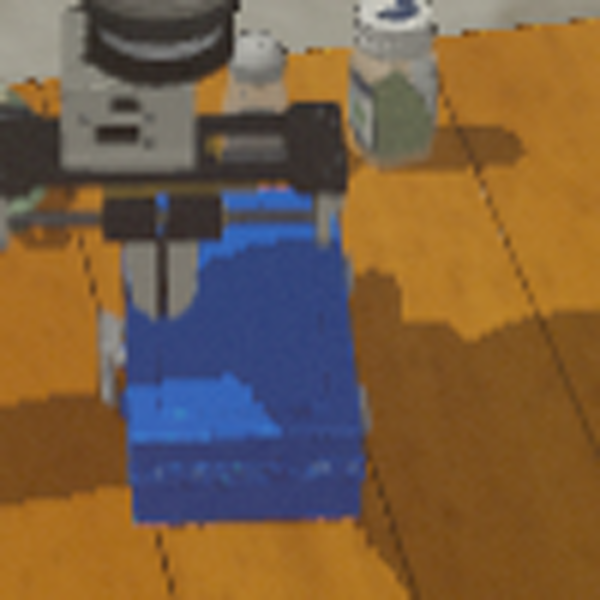

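View pics/s15c.png

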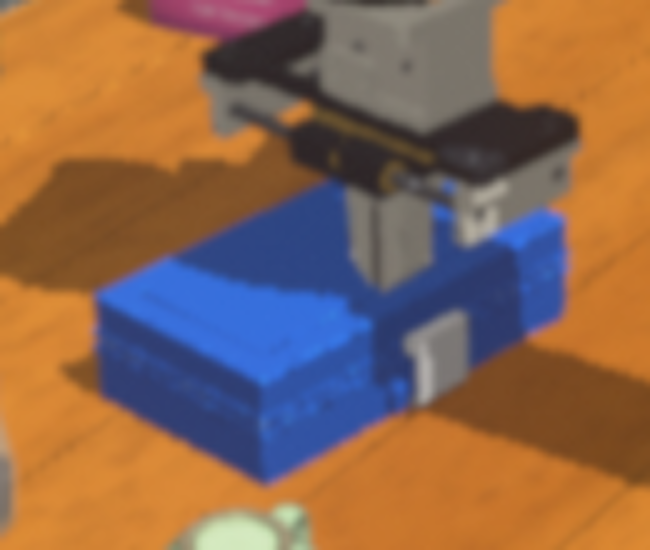

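The lid sits flush and the catch is over the bar. The tip has bottomed out at z = 0.0598, where 0.060 is expected with the lid shut, and the force is about 24 N. I'll let go upwards and check that it stays shut.

>>> carry_out(
  targets=[
    [[0, 0, -0.003], 0],
    [[0, 0, -0.01], 0],
    [[0, 0, -0.03], 0],
    [[0, 0, -0.04], 0],
    [[0, 0, -0.05], 0],
    [[0, 0, -0.05], 0],
    [[0, 0, -0.02], 0],
    [[0, 0, 0], 0],
    [[0, 0, 0], 0],
  ],
)

```text
time: 19.55
tool_pos: [0.4917, 0.2051, 0.2687]
tool_rot: [-3.123, 0.003, 1.415]
contact_force: [0.8, 0.7, 0.3]
opening: 0.0007
```

Run:
```python
from h import *
b=snap('side','d16.png'); cv2.imwrite('pics/d16c.png',cv2.resize(b[130:230,240:370,::-1],None,fx=6,fy=6,interpolation=2)); 
a=snap('scene','s16.png'); cv2.imwrite('pics/s16c.png',cv2.resize(a[220:370,140:330,::-1],None,fx=4,fy=4,interpolation=2))
rel([.685,.175,.1],1.422);cs()
```

```text
t 19.65 pos [0.4916 0.2051 0.2685] rot [-3.123e+00  3.000e-03  1.415e+00] F [-0.1  0.5 -0.2] open 0.0003
tool shift [0.0008 0.1989 0.1647] twist -0.007
axes x,y,z [[0.155, 0.988, -0.003], [0.988, -0.155, -0.019], [-0.019, -0.0, -1.0]]
case xy -0.0359 0.0009 z 0.2685
```

View pics/d16c.png

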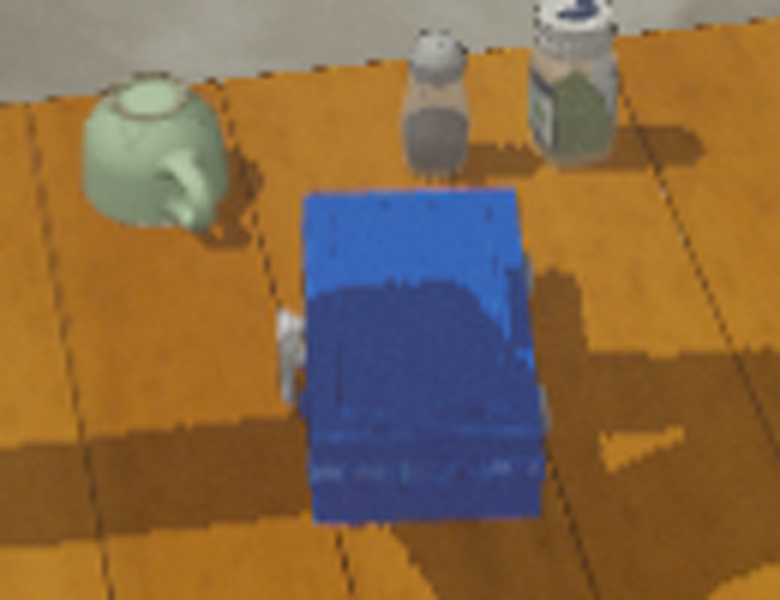

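View pics/s16c.png

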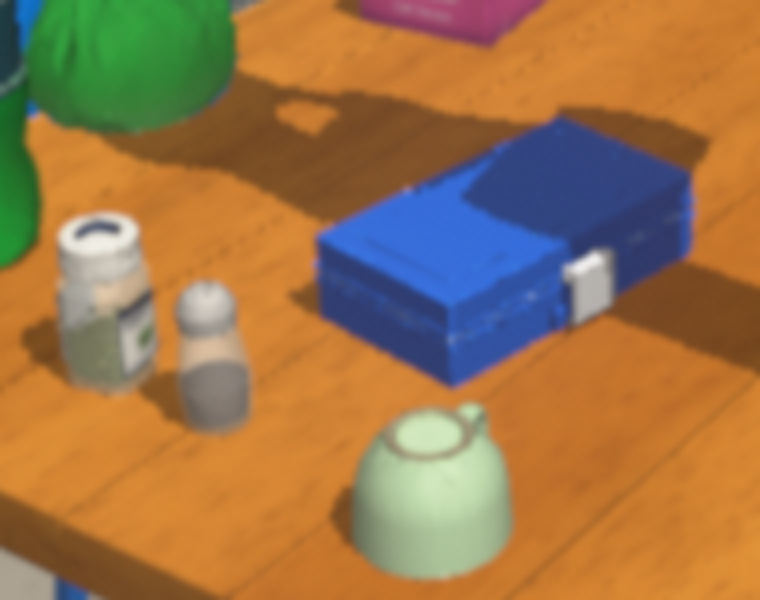

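With the tool well clear, both views show the case shut edge to edge, the catch upright over the bar, and the nearby cup, shaker and jar standing where they were.

```bash
python3 -c "
from h import *
print(order.hand_in())"
```

```text
the job is handed in; nothing more can be done
None
```

The bottle opener is in the case, the lid is shut with the catch over its bar, and I handed the job in at about 20 s. The hand-in gave no verdict.

- **Opener:** I gripped it by the handle, lowered it until it touched the tray floor, and released it there. Pictures taken after the release showed it lying flat, with the lid still open. I couldn't see it once the lid was shut.
- **Lid:** I pushed it over from behind with closed fingers and pressed down near the front edge. The force rose to about 9 N, dropped to about 3 N as the catch snapped, and peaked at about 26 N at the stop. The fingertips stopped at 59.8 mm, against 60 mm expected for a shut lid.
- **Final check:** With the arm clear, both fixed cameras showed no gap and the catch upright. The contact force was near zero.
- **Bystanders:** The green cup, shaker and jar looked unmoved in the last pictures. I did not check the sachets and white cup again at the end, but the arm never went near enough to touch them.
- **Disagreements:** The wrist view put the case about 2 mm from my first fit, within the calibration error. The tool also tilted by up to about 0.05 rad during the moves, which did no harm.

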